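# Lock the label camera and present a counting slide to it

## Task

Lock the label camera's stand first: turn the collar on its post clockwise by its lever, all the way to the locked mark. Then take the glass counting slide that has a small notch cut from one corner (the notch is at its frosted label end; the other two slides have no notch and stay where they lie) by its clear part, fingers off the frosted end, and hold it level, label up, with the frosted end pointing in towards the camera and centred about 3 cm above the engraved square on the stand's plate, touching nothing. Finish holding it there, still: do not put it down or let go.

Things in the scene. Friction and masses are not known exactly. Their poses are not given: they have to be found in the camera images.
- lock_collar (a joint): angle (rad) of the black lock collar on the post of the camera stand. 0 = loose mark, 1.05 = locked mark, which is also its stop; it grows clockwise as seen from above. Stiff by friction (about 2 N at the knob), it stays where it is left.
- lever_knob (a point): centre of the upright round black knob (20 mm diameter, 36 mm high, from 96 to 132 mm above the bench) at the end of the collar's steel lever, whose 10 mm bar joins its foot. It lies 90 mm from the post's axis and travels level around it, free from above
- collar_axis (a point): point on the vertical axis of the stand's post (22 mm diameter, 210 mm high, fixed) and of the collar, level with the centre of the lever knob, 114 mm above the bench. A boom at 187 mm runs from the post's top to the camera. In the frame of mark the post is 90 mm towards +x and 105 mm towards -y of the square
- mark (a point): centre of the 24 mm engraved square on the stand's white base plate (180 mm along x, 200 mm along y, its top face, where this point lies, 14 mm above the bench). Its x axis is level and points in towards the camera, z is up. The camera is focused 30 mm above this point.
- ring_light (a point): centre of the camera's ring light (54 mm diameter), its lowest part: 88 mm from the square in +x of the square's frame, 118 mm above the plate. The camera looks down from here at 45 degrees towards the square; lens and body (52 mm square) lie behind, further along +x and up to 240 mm above the bench
- slide_mid (a point): centre of the notched glass slide: 76 mm long (x), 36 wide (y), 5 thick (z; label face +z, lies up), about 34 g. +x points to its frosted end (last 22 mm); the notch, 8 x 8 mm, is cut from the corner at +x, +y. It starts flat, at any heading, centred on an upturned dish 35 mm across and 12 mm high, so its mid-height is 14.5 mm above the bench
- label (a point): centre of the frosted label area on the upper face of the notched slide, 27 mm from its centre towards +x and 2.5 mm above it
- spare_a_mid (a point): centre of a like slide without a notch, 76 x 36 x 5 mm, on a dish of its own, axes as for the notched one; to be left alone
- spare_b_mid (a point): centre of the other slide without a notch, 76 x 36 x 5 mm, on a dish of its own; to be left alone
There are look-alikes about, which are no part of the job. What is shaped like the part that bears slide_mid but black or blue is not meant.

How it is judged:
By the outcome, as a careful person would: the job done as asked, in the order asked, and still so for the second after the job is handed in, while the arm keeps its last pose, push and grip.
It also fails if it takes over 59 s, if anything falls off the work surface, if the arm or the gripper's body presses on something with over 40 N, if the wrist force passes 120 N, or if a joint passes its speed limit or range.

## Robot

A 7-joint arm with a two-finger parallel gripper is mounted at the origin on the work surface. World frame = base frame: x ahead of the robot, y to its left, z up, the work surface at z = 0. Lengths are in m, angles in rad, forces in N, time in s.
With the tool pointing down it reaches from about 0.425 to 0.925 m from the base axis. Payload 6.8 kg.
Tool frame: the origin (TCP) lies between the finger pads; the fingertips stand 22 mm ahead of it and the grasp point (between the pads) lies 3 mm ahead of it; z points along the fingers, y is the direction in which the jaws open and shut (so a half turn about z gives the same grasp; the last joint's range is limited). The gripper opens to 85 mm and grips with 20 to 120 N. Pads are 22 mm wide; open, the fingers measure 114 mm over their backs; the gripper's body (76 mm by 85 mm) begins 54 mm behind the grasp point. The pads swing forward as they close: fully open they stand 13 mm farther back than shut.
Start: joints at [1.181, 0.477, 0.022, 1.555, -0.011, 1.109, -0.083], TCP at [0.188, -0.648, 0.253] pointing down, gripper open.
Joint ranges: [-2.96, 2.96], [-0.34, 2.1], [-1.41, 1.46], [0.24, 2.44], [-1.37, 4.51], [0.17, 1.92], [-2.96, 2.96]. Speed limits (rad/s): [2.39, 2.39, 3.14, 3.14, 3.14, 3.14, 3.14].

## Interface

Orientations are given as a unit quaternion [w, x, y, z].
In Python, from station import bot gives the robot as it stands. The module is installed in compiled form; this text tells all that it offers.
- The arm moves only by the tool drive_tool, never from a script. Its argument "series" is one flat list of numbers, 7 for each row, row after row: the opening, from -1 (shut) to 1 (fully open), then the shift along the tool's x, y, z in mm, then the turn, a rotation vector about the tool's x, y, z in rad. In form: [jaw, x, y, z, wx, wy, wz, jaw, x, y, z, wx, wy, wz, ...]. A call has 1 to 12 rows; each row shifts and turns the commanded pose from where the row before left it, along the tool's axes as they then stand; what a row does not reach is not made up. A row lasts 1/8 s, in which the tool goes at most 62.5 mm and 10.7 degrees, less where a joint would pass 70% of its speed; a pose out of reach is approached as far as the arm can. A call with a gripper value outside its range is refused whole. The fingers move at their own pace and stop on an object; "force" is the grip in N (left out, the last holds). Time passes only in rows, so rows that do not move let the fingers close. It gives the time, the measured TCP pose, the force and the opening at its end, in the units of the state.
- bot.get_obs(): the state, without advancing time (a new reading comes with each control period).
- bot.read_camera(name): name is "side" or "top"; returns a dict with "pixels" (420x560x3 uint8, blue, green, red), "camera_matrix" (3x3 intrinsics, pixels), "distortion" ([k1, k2, p1, p2, k3] as OpenCV has them; the pictures are not rectified), "rvec" (rotation vector, rad) and "tvec" (3), from world to camera coordinates, as OpenCV has them. Camera axes: x right, y down, z forward; pixel columns grow to the right and rows downward; lengths in m; the calibration is good to about 2 mm. A picture is of the moment at which its call begins. There is no depth.
- bot.hand_in(): hands the job in, once; it reports no verdict.
The state is a dict: "t": time; "q": joint angles; "joint_vel": joint speeds; "joint_torque": joint torques, N m; "eef_pos": TCP position; "tool_rot": TCP orientation; "contact_force": force on the tool from outside, world axes, zero at the start; "torque": the same for the moment, N m; "gripper_width": opening from 0.0 (shut) to 1.0 (fully open).
Only numpy, scipy, OpenCV 4.12 (cv2) and the standard library are available. Lean on these libraries where they do the work, as an engineer would, in place of code of your own. Each camera call takes 0.05 s, during which the arm holds its last target. There are 200 camera calls.

## Working session

There is one attempt and no reset: what is moved stays moved. The work goes in short steps, Python scripts to look and compute and a tool call to move; the robot and the scene stay as the last step left them, time stands still between calls to the robot, and variables do not carry over. Pictures are saved under pics/ and viewed, about 8 in all and at most 12, crops included, and the job is handed in when it is done.

Besides the shell and the picture viewer there is one more tool, called as name(argument=value, ...), one argument or row to a line, values as JSON. drive_tool: Moves the arm, as the interface text tells. Its arguments: {"type":"object","properties":{"series":{"type":"array"},"force":{"type":"number"}},"required":["series"]}

```bash
mkdir -p pics; cat > h.py <<'E'
import numpy as np, cv2
from station import bot
from scipy.spatial.transform import Rotation as R
def cam(n,f=None):
    c=bot.read_camera(n)
    if f: cv2.imwrite('pics/'+f,c['pixels'])
    return c
def ray(c,uv):
    p=cv2.undistortPoints(np.array([[uv]],float),c['camera_matrix'],np.array(c['distortion'],float))[0,0]
    M=cv2.Rodrigues(np.array(c['rvec'],float))[0]; t=np.array(c['tvec'],float).ravel()
    return -M.T@t, M.T@np.array([p[0],p[1],1])
def at(c,uv,z):
    o,d=ray(c,uv); return o+d*(z-o[2])/d[2]
def proj(c,P):
    return cv2.projectPoints(np.array(P,float).reshape(-1,1,3),np.array(c['rvec'],float),np.array(c['tvec'],float),c['camera_matrix'],np.array(c['distortion'],float))[0][:,0]
E
python3 - <<'E'
from h import *
import pickle
a=cam('top','t0.png');b=cam('side','s0.png')
pickle.dump((a,b),open('c.pkl','wb'))
for c in(a,b): print(ray(c,(280,210)))
o=bot.get_obs();print(o['t'],o['eef_pos'],o['tool_rot'],o['gripper_width'])
E
```

```text
(array([ 0.41471635, -0.0680418 ,  1.19664666]), array([ 0.15257029,  0.00884496, -0.98836007]))
(array([0.21734985, 0.37573171, 0.67529242]), array([ 0.41672135, -0.54318273, -0.7291789 ]))
0.1 [ 0.18756114 -0.64791087  0.25242227] [-7.92177312e-04  9.90088007e-01  1.40446000e-01 -1.81355467e-04] 1.0018266395046518
```

View pics/t0.png

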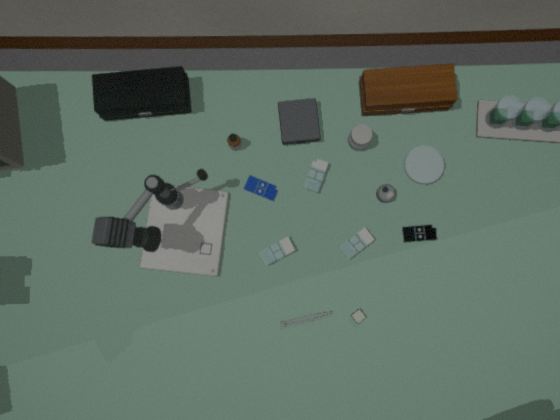

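View pics/s0.png

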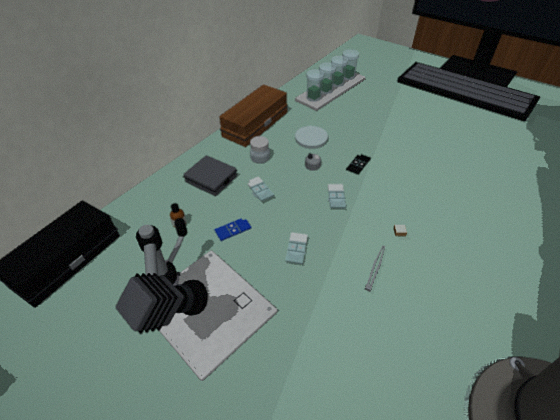

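The top view shows three pale slides, at (316,176), (278,251) and (357,243). There are also blue (261,188) and black (420,234) look-alikes. The stand's plate is at about (185,230), the square at (206,249) and the knob at (202,175). I'll enlarge the slides and the stand.

```bash
python3 - <<'E'
from h import *
import pickle
a,b=pickle.load(open('c.pkl','rb'))
def cr(c,x,y,w,h,W,H):
    return cv2.convertScaleAbs(cv2.resize(c['pixels'][y:y+h,x:x+w],(W,H),interpolation=cv2.INTER_CUBIC),alpha=1.3,beta=10)
# slides 48x36 at 266x~200 top row (top cam), second row side cam
r1=np.hstack([cr(a,x,y,50,50,266,266) for x,y in((291,151),(253,226),(332,218))])
r2=np.hstack([cr(b,x,y,50,50,266,266) for x,y in((236,164),(272,223),(312,171))])
cv2.imwrite('pics/sl.png',np.vstack([r1,r2]))
cv2.imwrite('pics/st.png',cr(a,80,160,160,120,800,600))
for p in((316,176),(278,251),(357,243)): print(at(a,p,.0145))
E
```

```text
[ 0.67689527 -0.14327776  0.0145    ]
[ 0.50159394 -0.0515801   0.0145    ]
[ 0.51747442 -0.23416862  0.0145    ]
```

View pics/sl.png

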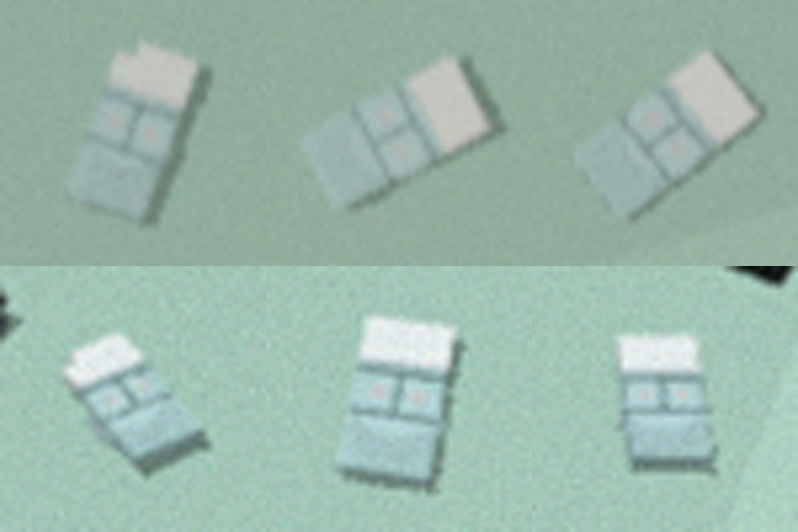

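View pics/st.png

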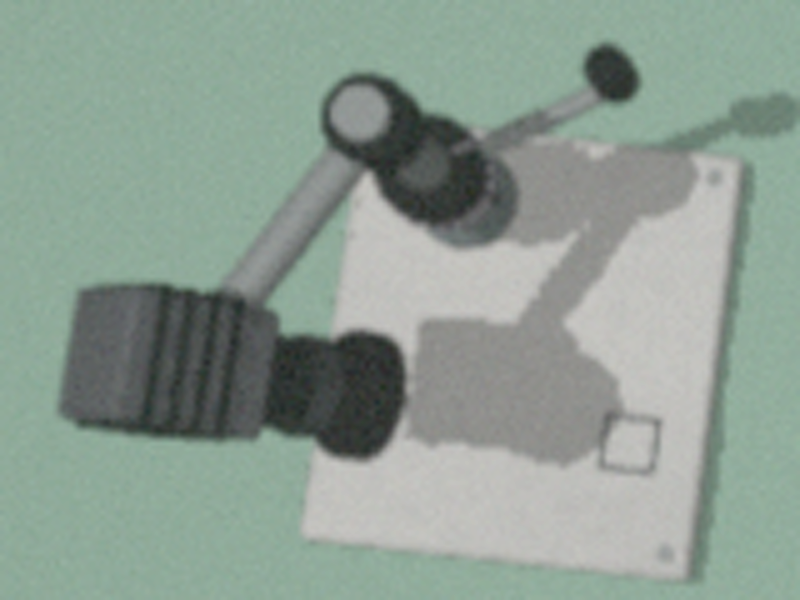

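The notched slide is the one at top (316,176), side view (260,189). Its corner at the frosted end, upper left in the top crop near (120,50), is cut out. The slides at (278,251) and (357,243) have whole corners. The stand crop shows the square at (206.2,248.6), the knob top at (202.3,174.5) and the post top at (152,182). Next I'll fit the poses and overlay them.

```bash
cat >> h.py <<'E'
from scipy.optimize import least_squares
def pl(p,z,L): # planar pose x,y,th -> world pts at local (x,y)
    c,s=np.cos(p[2]),np.sin(p[2]); L=np.array(L,float)
    return np.c_[p[0]+c*L[:,0]-s*L[:,1],p[1]+s*L[:,0]+c*L[:,1],z+L[:,2]]
E
python3 - <<'E'
from h import *
import pickle
a,b=pickle.load(open('c.pkl','rb'))
A=lambda P:np.array(P,float)/5.32+(291,151)-.4
B=lambda P:(np.array(P,float)-(0,266))/5.32+(236,164)-.4
S=lambda P:np.array(P,float)/5+(80,160)-.4
# slide
L=np.array([(38,-18,0),(-38,-18,0),(-38,18,0),(30,18,0),(38,10,0)])*1e-3
ua=A([(203,66),(146,218),(70,191),(111,55),(140,41)])
Lb=np.array([(38,-18,0),(-38,-18,0),(-38,18,0)])*1e-3
ub=B([(126,334),(203,431),(140,463)])
f=lambda p:np.r_[(proj(a,pl(p,.017,L))-ua).ravel(),(proj(b,pl(p,.017,Lb))-ub).ravel()]
s=least_squares(f,[.677,-.143,-.3]);print('slide',s.x,np.degrees(s.x[2]),s.fun.round(1))
# mark: square corners + plate
q=.012;Ls=np.array([(q,-q,0),(-q,-q,0),(-q,q,0),(q,q,0)])
us=S([(606,415),(659,418),(652,472),(601,466)])
f=lambda p:(proj(a,pl(p,.014,Ls))-us).ravel()
m=least_squares(f,[.5,.1,1.5]);print('square',m.x,np.degrees(m.x[2]),m.fun.round(1))
pc=[at(a,u,.014) for u in S([(745,160),(690,578),(303,540)])]
e=pc[2]-pc[1];g=pc[0]-pc[1]
print('plate',pc,np.hypot(*e[:2]),np.hypot(*g[:2]),np.degrees(np.arctan2(e[1],e[0])),np.degrees(np.arctan2(-g[1],-g[0]))-90)
k=at(a,S([(612,72)])[0],.132);print('knob',k)
print('side square',at(b,(243.5,300),.014))
po=at(a,S([(360,110)])[0],.21);print('post',po)
pm=m.x.copy();print('post from mark',pl(pm,0,[(.09,-.105,.114)]))
ax=pl(pm,.114,[(.09,-.105,0)])[0]
d=k-ax;print('lever',np.hypot(*d[:2]),np.degrees(np.arctan2(d[1],d[0])),np.hypot(*(k-po)[:2]))
E
```

```text
slide [ 0.67855696 -0.14311089 -0.35290607] -20.220028155520197 [-0.3 -0.4 -0.1  1.  -0.3  1.1  1.4 -0.1  0.3  0.5 -1.4  0.1  0.1 -0.3
 -1.  -0.6]
square [0.51079407 0.11556261 1.46677334] 84.03992187062082 [ 0.1 -0.1 -0.1  0.2  0.1 -0.2 -0.1  0.1]
plate [array([0.64271347, 0.06247802, 0.014     ]), array([0.44836428, 0.08738483, 0.014     ]), array([0.4686888 , 0.26397783, 0.014     ])] 0.17775875575377695 0.19593865331048013 83.43457794700011 82.69706905182107
knob [0.65868718 0.1057391  0.132     ]
side square [0.50851203 0.11177581 0.014     ]
post [0.62690322 0.19110743 0.21      ]
post from mark [[0.62457168 0.19417339 0.114     ]]
lever 0.09478655002424254 -68.90476464969913 0.09109319672253145
```

drive_tool(
  series=[1, 36, -32, 0, 0, 0, 0, 1, 36, -32, 0, 0, 0, 0, 1, 36, -32, 0, 0, 0, 0, 1, 36, -32, 0, 0, 0, 0, 1, 36, -32, 0, 0, 0, 0, 1, 36, -32, 0, 0, 0, 0, 1, 36, -32, 0, 0, 0, 0, 1, 36, -32, 0, 0, 0, 0, 1, 36, -32, 0, 0, 0, 0, 1, 36, -32, 0, 0, 0, 0, 1, 36, -32, 0, 0, 0, 0, 1, 36, -32, 0, 0, 0, 0],
)

```text
t: 1.6
eef_pos: [0.4963, -0.1581, 0.2531]
tool_rot: [0.0, 0.99, 0.14, -0.0]
contact_force: [1.0, 0.7, -0.5]
gripper_width: 1.0
```

```bash
cat >> h.py <<'E'
def go(pos,ydeg,tilt=0):
    """tool-frame shift (mm) and rotvec from here to target; tool y heading ydeg, then tilt about tool y"""
    o=bot.get_obs(); q=np.array(o['tool_rot']); R0=R.from_quat(q[[1,2,3,0]])
    h=np.radians(ydeg); y=np.array([np.cos(h),np.sin(h),0]); z=np.array([0,0,-1.]); x=np.cross(y,z)
    R1=R.from_matrix(np.c_[x,y,z])*R.from_rotvec([0,tilt,0])
    d=np.array(pos)-o['eef_pos']
    yy=R0.as_matrix()[:,1]
    print('t',round(o['t'],2),'pos',np.round(o['eef_pos'],4),'yhead',np.degrees(np.arctan2(yy[1],yy[0])).round(1),'zax',R0.as_matrix()[:,2].round(3),'F',np.round(o['contact_force'],1),'w',round(o['gripper_width'],3),'j7',np.round(o['q'][6],2))
    print('shift',(R0.inv().apply(d)*1e3).round(1),'in new frame',(R1.inv().apply(d)*1e3).round(1),'rot',(R0.inv()*R1).as_rotvec().round(3))
E
python3 -c "
from h import *
go([.6587,.1057,.19],20.8)"
```

```text
t 1.6 pos [ 0.4963 -0.1581  0.2531] yhead -73.9 zax [-0. -0. -1.] F [ 1.   0.7 -0.5] w 1.0 j7 -1.17
shift [ 229.3 -208.3   63. ] in new frame [188.9 245.5  63.1] rot [-0.     0.    -1.652]
```

drive_tool(
  series=[1, 0, 0, 0, 0, 0, -0.165, 1, 0, 0, 0, 0, 0, -0.165, 1, 0, 0, 0, 0, 0, -0.165, 1, 0, 0, 0, 0, 0, -0.165, 1, 0, 0, 0, 0, 0, -0.165, 1, 0, 0, 0, 0, 0, -0.165, 1, 0, 0, 0, 0, 0, -0.165, 1, 0, 0, 0, 0, 0, -0.165, 1, 0, 0, 0, 0, 0, -0.165, 1, 0, 0, 0, 0, 0, -0.165],
)

```text
t: 2.85
eef_pos: [0.4956, -0.1594, 0.2529]
tool_rot: [-0.0, 0.566, 0.824, -0.0]
contact_force: [0.3, -0.1, 0.8]
gripper_width: 0.998
```

drive_tool(
  series=[1, 24, 31, 0, 0, 0, 0, 1, 24, 31, 0, 0, 0, 0, 1, 24, 31, 0, 0, 0, 0, 1, 24, 31, 0, 0, 0, 0, 1, 24, 31, 0, 0, 0, 0, 1, 24, 31, 0, 0, 0, 0, 1, 24, 31, 0, 0, 0, 0, 1, 21, 29, 0, 0, 0, 0, 1, 0, 0, 0, 0, 0, 0],
)

```text
t: 3.98
eef_pos: [0.6594, 0.1079, 0.2526]
tool_rot: [-0.001, 0.567, 0.824, 0.001]
contact_force: [0.6, -1.0, -1.0]
gripper_width: 1.0
```

```bash
python3 -c "
from h import *
go([.6587,.1057,.13],20.8)
a=cam('top');b=cam('side')
f=lambda i,x,y:cv2.resize(i['pixels'][y:y+150,x:x+100],(400,600),interpolation=cv2.INTER_CUBIC)
cv2.imwrite('pics/k1.png',np.hstack([f(a,140,120),f(b,130,180)]))"
```

```text
t 3.98 pos [0.6594 0.1079 0.2526] yhead 20.9 zax [-0.001  0.002 -1.   ] F [ 0.6 -1.  -1. ] w 1.0 j7 -0.12
shift [ -2.1  -1.4 122.6] in new frame [ -1.8  -1.4 122.6] rot [-0.    -0.002  0.002]
```

View pics/k1.png

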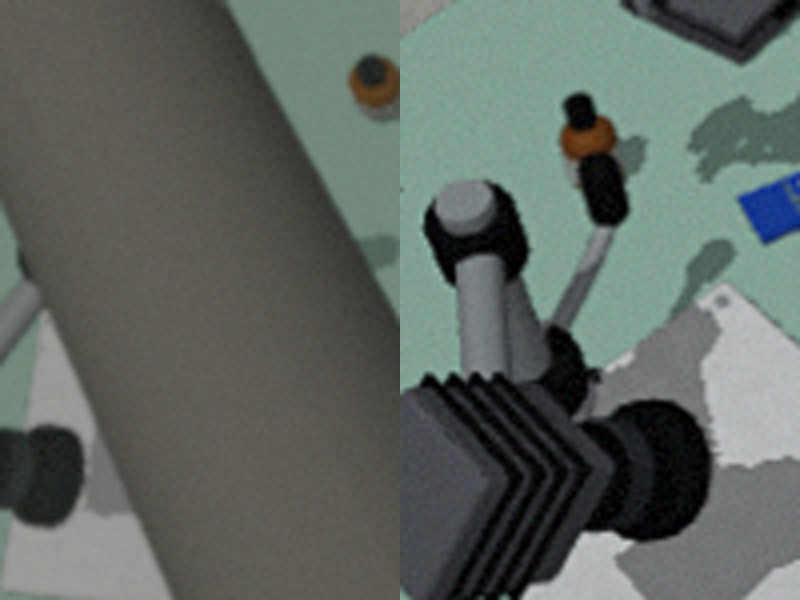

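The side crop shows the knob clear of the gripper, with its top at about (179.5,220.5) and its foot at about (183,235). The arm hides the knob from the top camera. I'll cross-check the knob position in the side view.

```bash
python3 -c "
from h import *
import pickle
a,b=pickle.load(open('c.pkl','rb'))
print(at(b,(180,220.5),.132),at(b,(181.5,228),.114))
print(proj(b,[(.6587,.1057,.132),(.6587,.1057,.114),(.6594,.1079,.23)]))"
```

```text
[0.66018864 0.10467217 0.132     ] [0.65842107 0.10703489 0.114     ]
[[180.13792714 221.19066552]
 [181.92319002 227.50421918]
 [167.85700187 182.97201361]]
```

drive_tool(
  series=[1, -2, -1.5, 25, 0, 0, 0, 1, 0, 0, 25, 0, 0, 0, 1, 0, 0, 25, 0, 0, 0, 1, 0, 0, 25, 0, 0, 0, 1, 0, 0, 22, 0, 0, 0, 1, 0, 0, 0, 0, 0, 0],
)

```text
t: 4.82
eef_pos: [0.6573, 0.1004, 0.1294]
tool_rot: [-0.001, 0.569, 0.822, -0.002]
contact_force: [-0.6, -1.0, -0.1]
gripper_width: 1.001
```

drive_tool(
  series=[-1, 0, 0, 0, 0, 0, 0, -1, 0, 0, 0, 0, 0, 0, -1, 0, 0, 0, 0, 0, 0, -1, 0, 0, 0, 0, 0, 0, -1, 0, 0, 0, 0, 0, 0, -1, 0, 0, 0, 0, 0, 0, -1, 0, 0, 0, 0, 0, 0, -1, 0, 0, 0, 0, 0, 0],
  force=20,
)

```text
t: 5.82
eef_pos: [0.6594, 0.102, 0.1321]
tool_rot: [0.001, 0.569, 0.822, 0.001]
contact_force: [1.8, -1.3, 5.3]
gripper_width: 0.226
```

```bash
python3 -c "
from h import *
go([.6587,.1057,.13],20.8)
b=cam('side')
f=lambda i,x,y:cv2.resize(i['pixels'][y:y+150,x:x+200],(800,600),interpolation=cv2.INTER_CUBIC)
cv2.imwrite('pics/k2.png',f(b,90,130))"
```

```text
t 5.83 pos [0.6594 0.102  0.1321] yhead 20.7 zax [ 0.002  0.    -1.   ] F [ 1.8 -1.3  5.3] w 0.226 j7 -0.18
shift [3.7 0.6 2.1] in new frame [3.7 0.6 2.1] rot [ 0.002  0.    -0.002]
```

View pics/k2.png

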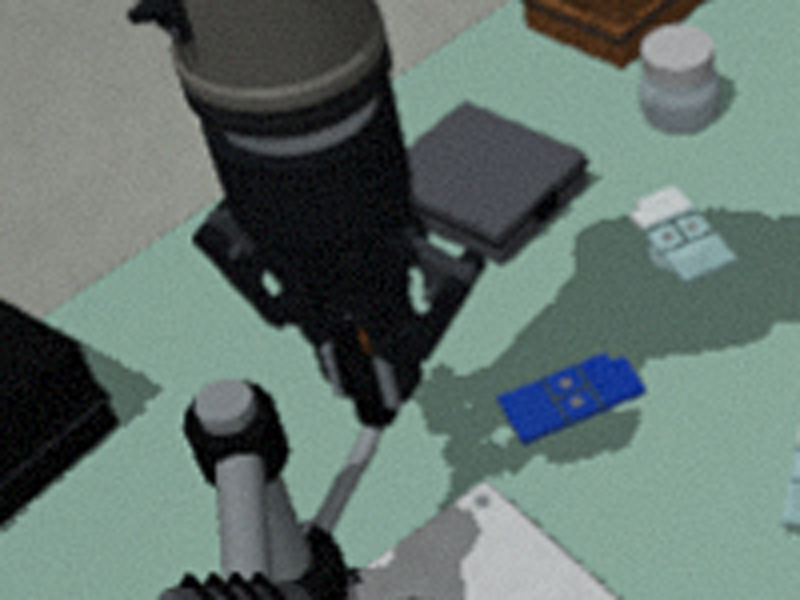

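The fingers hold the knob: the opening is 19 mm and the pads sit on either side of it above the bar. Next I'll turn the collar clockwise along the arc.

drive_tool(
  series=[-1, 0.2, -5.5, 0, 0, 0, 0.06, -1, 0.2, -5.5, 0, 0, 0, 0.06, -1, 0.2, -5.5, 0, 0, 0, 0.06, -1, 0.2, -5.5, 0, 0, 0, 0.06, -1, 0.2, -5.5, 0, 0, 0, 0.06, -1, 0.2, -5.5, 0, 0, 0, 0.06, -1, 0.2, -5.5, 0, 0, 0, 0.06, -1, 0.2, -5.5, 0, 0, 0, 0.06, -1, 0.2, -5.5, 0, 0, 0, 0.06, -1, 0.2, -5.5, 0, 0, 0, 0.06, -1, 0.2, -5.5, 0, 0, 0, 0.06, -1, 0.2, -5.5, 0, 0, 0, 0.06],
)

```text
t: 7.38
eef_pos: [0.594, 0.1014, 0.1321]
tool_rot: [0.001, 0.823, 0.569, -0.0]
contact_force: [-1.1, -3.4, 8.1]
gripper_width: 0.224
```

```bash
python3 -c "
from h import *
h=np.radians(-129.4);P=np.array([.626,.192])+.09*np.array([np.cos(h),np.sin(h)])
go([*P,.13],-39.4)
p=bot.get_obs()['eef_pos'];d=p[:2]-[.626,.192];print(np.hypot(*d),np.degrees(np.arctan2(d[1],d[0])))"
```

```text
t 7.38 pos [0.594  0.1014 0.1321] yhead -20.7 zax [ 0.    -0.001 -1.   ] F [-1.1 -3.4  8.1] w 0.224 j7 -0.84
shift [ 10.8 -31.    2. ] in new frame [  0.3 -32.8   2.1] rot [0.001 0.001 0.326]
0.09609587524013104 -109.43044617433043
```

drive_tool(
  series=[-1, 0.2, -5.5, 0, 0, 0, 0.06, -1, 0.2, -5.5, 0, 0, 0, 0.06, -1, 0.2, -5.5, 0, 0, 0, 0.06, -1, 0.2, -5.5, 0, 0, 0, 0.06, -1, 0.2, -5.5, 0, 0, 0, 0.06, -1, 0, 0, 0, 0, 0, 0],
)

```text
t: 8.12
eef_pos: [0.5879, 0.1061, 0.1338]
tool_rot: [0.009, 0.9, 0.435, 0.014]
contact_force: [54.0, -18.3, -30.3]
gripper_width: 0.226
```

drive_tool(
  series=[-1, 0, -2, 0, 0, 0, 0.02, -1, 0, -2, 0, 0, 0, 0.02, -1, 0, 0, 0, 0, 0, 0],
)

```text
t: 8.5
eef_pos: [0.5877, 0.1067, 0.134]
tool_rot: [0.01, 0.909, 0.416, 0.016]
contact_force: [63.4, -22.1, -37.5]
gripper_width: 0.22
```

```bash
cat >k.py <<'E'
from h import *
h=np.radians(-129.4);P=np.array([.626,.192])+.09*np.array([np.cos(h),np.sin(h)])
go([*P,.13],-39.4)
p=bot.get_obs()['eef_pos'];d=p[:2]-[.626,.192];print(np.hypot(*d),np.degrees(np.arctan2(d[1],d[0])))
E
python3 k.py
```

```text
t 8.5 pos [0.5877 0.1067 0.134 ] yhead -40.8 zax [ 0.038 -0.004 -0.999] F [ 63.4 -22.1 -37.5] w 0.22 j7 -1.18
shift [ -0.5 -24.7   3.2] in new frame [  0.2 -24.6   4. ] rot [ 0.032 -0.021 -0.024]
0.09350456647364554 -114.16185684130657
```

Motion stopped at about 45° of turn with 65 N. I'll relieve the force first and then look at whether this is the stop or an obstruction.

drive_tool(
  series=[-1, -0.2, 6, 0, 0, 0, -0.06, -1, -0.2, 6, 0, 0, 0, -0.06, -1, -0.2, 6, 0, 0, 0, -0.06, -1, 0, 3, 0, 0, 0, 0, -1, 0, 0, 0, 0, 0, 0],
)

```text
t: 9.12
eef_pos: [0.5891, 0.1039, 0.1331]
tool_rot: [0.002, 0.866, 0.501, 0.005]
contact_force: [12.5, -4.4, 0.6]
gripper_width: 0.224
```

```bash
python3 k.py; python3 -c "
from h import *
a=cam('top');b=cam('side')
f=lambda i,x,y:cv2.resize(i['pixels'][y:y+150,x:x+100],(400,600),interpolation=cv2.INTER_CUBIC)
cv2.imwrite('pics/k3.png',np.hstack([f(a,120,150),f(b,120,180)]))"
```

```text
t 9.12 pos [0.5891 0.1039 0.1331] yhead -29.9 zax [ 0.01  0.   -1.  ] F [12.5 -4.4  0.6] w 0.224 j7 -0.99
shift [  6.  -26.8   2.9] in new frame [  1.5 -27.4   3.1] rot [ 0.008 -0.006  0.166]
0.09551345435308725 -112.71911275934667
```

View pics/k3.png

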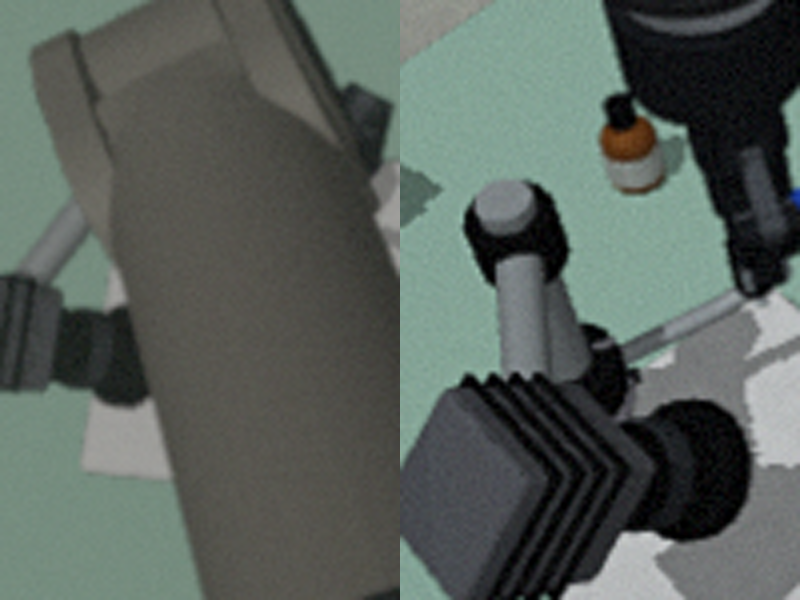

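```bash
python3 -c "
from h import *
import pickle
a,b=pickle.load(open('c.pkl','rb'));n=np.mean([cam('side')['pixels'].astype(float) for _ in range(6)],0).astype(np.uint8)
f=lambda i:cv2.convertScaleAbs(cv2.resize(i[250:300,150:184],(400,588),interpolation=cv2.INTER_CUBIC),alpha=2,beta=20)
cv2.imwrite('pics/k4.png',np.hstack([f(b['pixels']),f(n)]))"
```

```text
(no output)
```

View pics/k4.png

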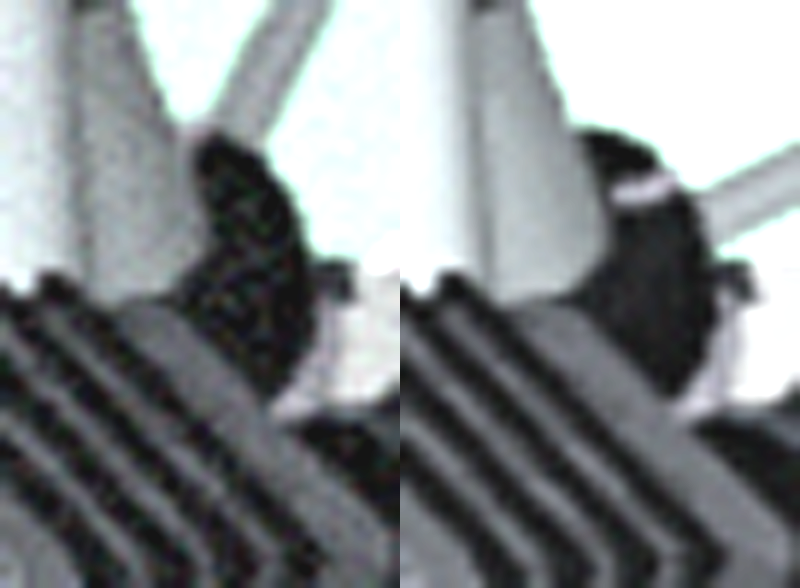

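The crop shows a white pointer line on the collar, now at side (170.8,265.9), and a fixed dark block beside and below the collar at (178.9,273.4), unchanged from before. I'll work out their headings about the post.

```bash
python3 -c "
from h import *
import pickle
a,b=pickle.load(open('c.pkl','rb'))
for u in((170.8,265.9),(178.9,273.4),(186,262)):
  for z in(.06,.075,.09,.1,.11,.12):
    p=at(b,u,z);d=p[:2]-[.626,.192];print(u,z,p[:2].round(3),np.hypot(*d).round(3),np.degrees(np.arctan2(d[1],d[0])).round(1))
st=[(.626,.192,z) for z in(.014,.09,.114,.21)]
print(proj(a,st),proj(b,st))
" ; python3 k.py
```

```text
(170.8, 265.9) 0.06 [0.646 0.159] 0.039 -58.3
(170.8, 265.9) 0.075 [0.636 0.164] 0.03 -70.3
(170.8, 265.9) 0.09 [0.626 0.169] 0.023 -91.2
(170.8, 265.9) 0.1 [0.619 0.173] 0.02 -111.4
(170.8, 265.9) 0.11 [0.612 0.176] 0.021 -132.9
(170.8, 265.9) 0.12 [0.605 0.18 ] 0.025 -150.7
(178.9, 273.4) 0.06 [0.621 0.161] 0.031 -98.4
(178.9, 273.4) 0.075 [0.612 0.166] 0.029 -119.4
(178.9, 273.4) 0.09 [0.602 0.172] 0.032 -140.0
(178.9, 273.4) 0.1 [0.595 0.175] 0.035 -151.3
(178.9, 273.4) 0.11 [0.589 0.179] 0.04 -160.3
(178.9, 273.4) 0.12 [0.582 0.182] 0.045 -167.3
(186, 262) 0.06 [0.63  0.135] 0.057 -86.0
(186, 262) 0.075 [0.62  0.141] 0.051 -96.7
(186, 262) 0.09 [0.61  0.147] 0.048 -109.6
(186, 262) 0.1 [0.603 0.151] 0.047 -118.9
(186, 262) 0.11 [0.596 0.155] 0.048 -128.3
(186, 262) 0.12 [0.59  0.159] 0.049 -137.3
[[173.03659867 199.40235287]
 [165.45088734 193.39369117]
 [162.83736058 191.32420835]
 [151.13077559 182.05888678]] [[169.74234236 296.63209213]
 [160.96892438 274.15536254]
 [157.89964204 266.31307615]
 [143.84065751 230.52875486]]
t 9.53 pos [0.5891 0.1039 0.1331] yhead -29.9 zax [ 0.011  0.    -1.   ] F [13.7 -4.8  0.3] w 0.22 j7 -0.99
shift [  6.  -26.8   2.9] in new frame [  1.5 -27.4   3.1] rot [ 0.009 -0.006  0.166]
0.09551267443668825 -112.7225869282306
```

The 14 N holds against a joint with 2 N of friction, so something solid is stopping it: either the stop or an obstruction. I'll release, lift and move clear, then compare the collar's marks in the unobstructed top view.

drive_tool(
  series=[1, 0, 0, 0, 0, 0, 0, 1, 0, 0, 0, 0, 0, 0, 1, 0, 0, 0, 0, 0, 0, 1, 0, 0, -25, 0, 0, 0, 1, 0, 0, -30, 0, 0, 0, 1, 0, 0, -30, 0, 0, 0, 1, 0, 0, -30, 0, 0, 0, 1, 0, 0, 0, 0, 0, 0],
)

```text
t: 10.52
eef_pos: [0.5846, 0.1063, 0.2486]
tool_rot: [0.001, 0.865, 0.502, 0.002]
contact_force: [0.1, 0.3, 0.6]
gripper_width: 1.001
```

```bash
python3 -c "
from h import *
h=np.radians(-20.2);go([.6786-.014*np.cos(h),-.1431-.014*np.sin(h),.25],-110.2)"
```

```text
t 10.53 pos [0.5846 0.1063 0.2486] yhead -29.7 zax [ 0.004  0.001 -1.   ] F [0.1 0.3 0.6] w 1.001 j7 -0.94
shift [-172.3  191.4   -1.3] in new frame [160.3 201.6  -1.4] rot [ 0.    -0.004  1.405]
```

drive_tool(
  series=[1, -21.5, 24, 0, 0, 0, 0, 1, -21.5, 24, 0, 0, 0, 0, 1, -21.5, 24, 0, 0, 0, 0, 1, -21.5, 24, 0, 0, 0, 0, 1, -21.5, 24, 0, 0, 0, 0, 1, -21.5, 24, 0, 0, 0, 0, 1, -21.5, 24, 0, 0, 0, 0, 1, -21.5, 24, 0, 0, 0, 0, 1, 0, 0, 0, 0, 0, 0],
)

```text
t: 11.65
eef_pos: [0.6643, -0.1427, 0.2443]
tool_rot: [-0.0, 0.866, 0.5, -0.002]
contact_force: [-0.3, -0.2, -0.9]
gripper_width: 0.999
```

```bash
python3 -c "
from h import *
import pickle
a0,b0=pickle.load(open('c.pkl','rb'))
n=np.mean([cam('top')['pixels'].astype(float) for _ in range(6)],0).astype(np.uint8)
s=np.mean([cam('side')['pixels'].astype(float) for _ in range(4)],0).astype(np.uint8)
f=lambda i,x,y,w,h:cv2.convertScaleAbs(cv2.resize(i[y:y+h,x:x+w],(400,300),interpolation=cv2.INTER_CUBIC),alpha=1.8,beta=15)
cv2.imwrite('pics/k5.png',np.vstack([np.hstack([f(a0['pixels'],140,160,80,60),f(n,140,160,80,60)]),np.hstack([f(n,152,175,40,30),f(s,150,240,80,60)])]))
cv2.imwrite('pics/top5.png',n);cv2.imwrite('pics/side5.png',s)"
```

```text
(no output)
```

View pics/k5.png

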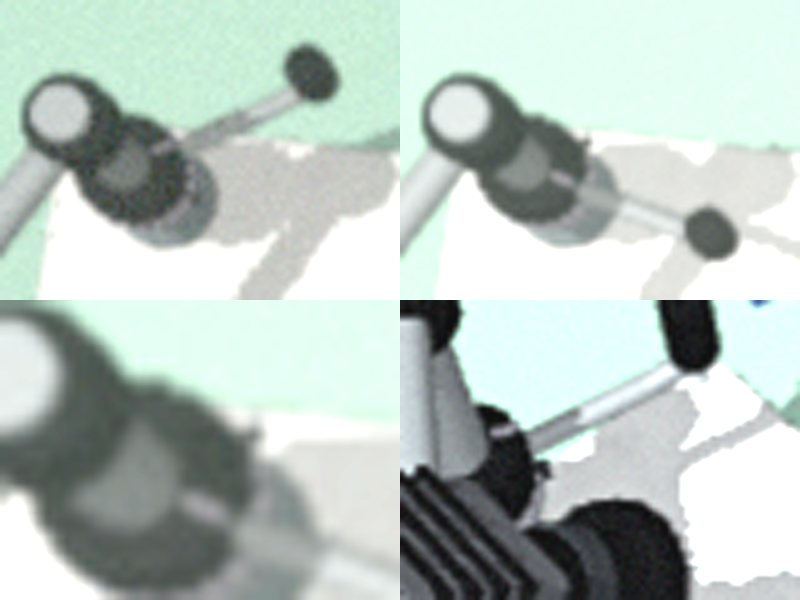

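The top view now shows the lever at a new angle, with the knob at (202.4,206.6). The pointer line on the collar lies along the lever. A small dark fixed block sits at the collar's rim at (176.5,188.3), and a faint light mark at about (177.5,197). I'll triangulate these.

```bash
python3 -c "
from h import *
import pickle
a,b=pickle.load(open('c.pkl','rb'))
ax=np.array([.626,.192])
k=at(a,(202.1,206.3),.132);d=k[:2]-ax;print('knob',k,np.hypot(*d),np.degrees(np.arctan2(d[1],d[0])))
for n,u in(('block',(176.3,188)),('light',(177.5,196.5))):
  for z in(.06,.075,.09,.1):
    d=at(a,u,z)[:2]-ax;print(n,z,np.hypot(*d).round(3),np.degrees(np.arctan2(d[1],d[0])).round(1))
def tri(u,v):
  o,d=ray(a,u);p,e=ray(b,v);s=np.linalg.lstsq(np.c_[d,-e],p-o,rcond=None)[0];x=o+d*s[0];y=p+e*s[1];return (x+y)/2,np.linalg.norm(x-y)
print(tri((176.3,188),(178.9,273.4)))
n=cv2.imread('pics/top5.png');s=cv2.imread('pics/side5.png')
f=lambda i,x,y,w,h:cv2.convertScaleAbs(cv2.resize(i[y:y+h,x:x+w],(400,600),interpolation=cv2.INTER_CUBIC),alpha=2.2,beta=0)
cv2.imwrite('pics/k6.png',np.hstack([f(n,163,178,24,36),f(s,165,257,24,36)]))
"
```

```text
knob [0.58934556 0.10503577 0.132     ] 0.09437333229828601 -112.85487497487254
block 0.06 0.025 -43.8
block 0.075 0.025 -54.0
block 0.09 0.026 -63.5
block 0.1 0.027 -69.3
light 0.06 0.02 -95.0
light 0.075 0.024 -101.0
light 0.09 0.027 -105.4
light 0.1 0.03 -107.8
(array([0.63400648, 0.16698035, 0.05854128]), np.float64(0.024987208446025155))
```

View pics/k6.png

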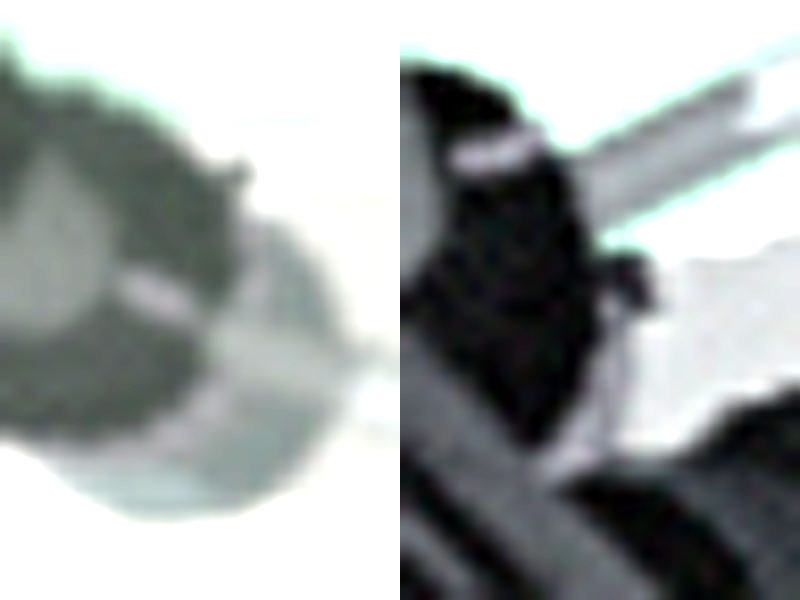

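The side view shows the fixed block directly below the lever's root. The top view's other block (the loose mark) lies about 60° counter-clockwise of the lever, about 15–20° beyond where the lever started. So the collar began partly turned and now rests at its stop, the locked mark, which agrees with the hard 63 N contact. Next is the slide: turn the tool and re-fit the slide and square with image code.

drive_tool(
  series=[0.6, 0, 0, 0, 0, 0, 0.156, 0.6, 0, 0, 0, 0, 0, 0.156, 0.6, 0, 0, 0, 0, 0, 0.156, 0.6, 0, 0, 0, 0, 0, 0.156, 0.6, 0, 0, 0, 0, 0, 0.156, 0.6, 0, 0, 0, 0, 0, 0.156, 0.6, 0, 0, 0, 0, 0, 0.156, 0.6, 0, 0, 0, 0, 0, 0.156, 0.6, 0, 0, 0, 0, 0, 0.156, 0.6, 0, 0, 0, 0, 0, 0],
)

```text
t: 13.4
eef_pos: [0.6651, -0.1387, 0.2464]
tool_rot: [0.0, 0.985, -0.174, 0.0]
contact_force: [0.6, 0.3, 0.4]
gripper_width: 0.802
```

```bash
python3 - <<'E'
from h import *
import pickle
a,b=pickle.load(open('c.pkl','rb'))
h=np.radians(-20.2);go([.6786-.014*np.cos(h),-.1431-.014*np.sin(h),.025],-110.2)
# square centre in side view: dark outline minimum fit by template of projected square
def fit(img,c,x0,z,seg,neg=1):
    g=cv2.GaussianBlur(cv2.cvtColor(img,cv2.COLOR_BGR2GRAY).astype(np.float32),(0,0),.8)
    def cost(p):
        u=proj(c,pl(p,z,seg)).astype(np.float32)
        return neg*cv2.remap(g,u[:,:1],u[:,1:],cv2.INTER_LINEAR).mean()
    from scipy.optimize import minimize
    best=min((minimize(cost,np.add(x0,[dx,dy,0]),method='Nelder-Mead',options=dict(initial_simplex=np.add(x0,[dx,dy,0])+np.array([[0,0,0],[.003,0,0],[0,.003,0],[0,0,.05]]))) for dx in(-.003,0,.003) for dy in(-.003,0,.003)),key=lambda r:r.fun)
    return best.x,best.fun
t=np.linspace(-.0115,.0115,20);o=np.full(20,.0115);Z=0*t
sq=np.vstack([np.c_[t,o,Z],np.c_[t,-o,Z],np.c_[o,t,Z],np.c_[-o,t,Z]])
for n,c,f in(('top',a,'pics/top5.png'),('side',b,'pics/side5.png')):
    print(n,fit(cv2.imread(f),c,[.5095,.1140,np.radians(83.5)],.014,sq))
# slide re-fit on side, image threshold: print frosted blob centroid in both original views
for n,c,(x,y) in(('top',a,(291,151)),('side',b,(236,164))):
    r=c['pixels'][y:y+50,x:x+50].astype(int); 
    m=((r[...,2]-r[...,0]>-6)&(r.sum(2)>(440 if n=='top' else 560))).astype(np.uint8)
    k,l,s,ce=cv2.connectedComponentsWithStats(m); i=1+s[1:,4].argmax(); u=ce[i]+(x,y)
    p=at(c,u,.017);print(n,s[i],u,p, 'frost centroid ->')
print('model frost', pl([.6786,-.1431,h],.017,[(.0262,-.001,0)]))
E
```

```text
t 13.4 pos [ 0.6651 -0.1387  0.2464] yhead -110.1 zax [ 0. -0. -1.] F [0.6 0.3 0.4] w 0.802 j7 -1.8
shift [ 2.000e-01 -6.000e-01  2.214e+02] in new frame [ 2.000e-01 -5.000e-01  2.214e+02] rot [ 0.    -0.     0.002]
top (array([0.51072881, 0.11613057, 1.42857446]), np.float64(127.07255554199219))
side (array([0.5214796 , 0.13725995, 0.82585383]), np.float64(99.7545394897461))Traceback (most recent call last):
  File "<stdin>", line 22, in <module>
ValueError: attempt to get argmax of an empty sequence
```

drive_tool(
  series=[0.6, 0, -0.5, 30, 0, 0, 0, 0.6, 0, 0, 30, 0, 0, 0, 0.6, 0, 0, 30, 0, 0, 0, 0.6, 0, 0, 30, 0, 0, 0, 0.6, 0, 0, 30, 0, 0, 0, 0.6, 0, 0, 30, 0, 0, 0, 0.6, 0, 0, 20, 0, 0, 0, 0.6, 0, 0, 0, 0, 0, 0],
)

```text
t: 14.4
eef_pos: [0.6642, -0.1383, 0.0448]
tool_rot: [-0.0, 0.985, -0.174, -0.001]
contact_force: [-0.7, -0.3, -0.0]
gripper_width: 0.799
```

```bash
python3 - <<'E'
from h import *
h=np.radians(-20.2);go([.6786-.014*np.cos(h),-.1431-.014*np.sin(h),.025],-110.2)
b=cam('side')
cv2.imwrite('pics/g1.png',cv2.resize(b['pixels'][130:220,200:320],(800,600),interpolation=cv2.INTER_CUBIC))
E
```

```text
t 14.4 pos [ 0.6642 -0.1383  0.0448] yhead -110.1 zax [-0.003  0.001 -1.   ] F [-0.7 -0.3 -0. ] w 0.799 j7 -1.8
shift [ 1.2 -0.5 19.8] in new frame [ 1.2 -0.5 19.8] rot [0.    0.003 0.002]
```

View pics/g1.png

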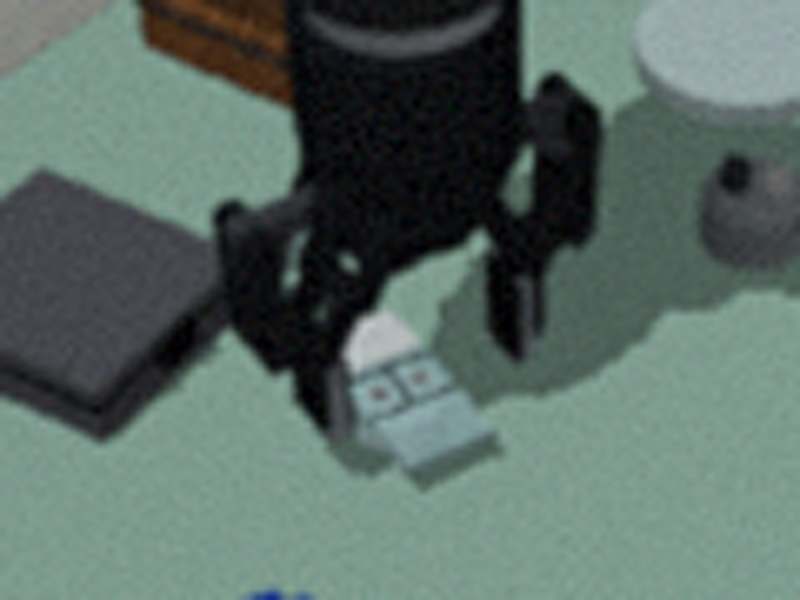

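The fingers straddle the slide's clear part, with the left tip at crop (335,440), the right at (515,355) and the frosted end ahead of them. I'll descend and grip.

drive_tool(
  series=[0.6, 1, -0.5, 10, 0, 0, 0, 0.6, 0, 0, 9, 0, 0, 0, 0.6, 0, 0, 0, 0, 0, 0],
)

```text
t: 14.82
eef_pos: [0.6658, -0.1383, 0.0266]
tool_rot: [0.0, 0.985, -0.175, -0.001]
contact_force: [0.4, -0.9, 0.3]
gripper_width: 0.798
```

drive_tool(
  series=[-1, 0, 0, 0, 0, 0, 0, -1, 0, 0, 0, 0, 0, 0, -1, 0, 0, 0, 0, 0, 0, -1, 0, 0, 0, 0, 0, 0, -1, 0, 0, 0, 0, 0, 0, -1, 0, 0, 0, 0, 0, 0, -1, 0, 0, 0, 0, 0, 0],
  force=35,
)

```text
t: 15.7
eef_pos: [0.6666, -0.1385, 0.0278]
tool_rot: [0.0, 0.985, -0.175, 0.0]
contact_force: [-0.2, 0.2, 6.2]
gripper_width: 0.405
```

drive_tool(
  series=[-1, 0, 0, -5, 0, 0, 0, -1, 0, 0, -15, 0, 0, 0, -1, 0, 0, -30, 0, 0, 0, -1, 0, 0, -30, 0, 0, 0, -1, 0, 0, -30, 0, 0, 0, -1, 0, 0, 0, 0, 0, 0],
)

```text
t: 16.45
eef_pos: [0.6683, -0.1389, 0.141]
tool_rot: [-0.0, 0.985, -0.175, 0.003]
contact_force: [0.4, 0.1, 0.2]
gripper_width: 0.408
```

```bash
python3 - <<'E'
from h import *
h=np.radians(83);m=np.array([.510,.115]);x=np.array([np.cos(h),np.sin(h)])
p=m-.041*x; go([*p,.15],-7)
b=cam('side');o=bot.get_obs();print(o['eef_pos'],proj(b,[o['eef_pos']-[0,0,.01]]))
cv2.imwrite('pics/g2.png',b['pixels'])
E
```

```text
t 16.45 pos [ 0.6683 -0.1389  0.141 ] yhead -110.2 zax [ 0.006 -0.001 -1.   ] F [0.4 0.1 0.2] w 0.408 j7 -1.8
shift [-226.8 -143.7  -10.2] in new frame [ 191.7 -188.1   -9. ] rot [ 0.004 -0.005 -1.801]
[ 0.66713368 -0.13864222  0.13907324] [[259.91825812 154.3947498 ]]
```

The slide is gripped, with an opening of about 35 mm. I'll turn it and carry it over.

drive_tool(
  series=[-1, 0, 0, -5, 0, 0, -0.15, -1, 0, 0, -5, 0, 0, -0.15, -1, 0, 0, -5, 0, 0, -0.15, -1, 0, 0, -5, 0, 0, -0.15, -1, 0, 0, -5, 0, 0, -0.15, -1, 0, 0, -5, 0, 0, -0.15, -1, 0, 0, -5, 0, 0, -0.15, -1, 0, 0, -5, 0, 0, -0.15, -1, 0, 0, 0, 0, 0, -0.15, -1, 0, 0, 0, 0, 0, -0.15, -1, 0, 0, 0, 0, 0, -0.15, -1, 0, 0, 0, 0, 0, -0.15],
)

```text
t: 18.0
eef_pos: [0.6655, -0.1384, 0.1758]
tool_rot: [-0.001, 0.748, 0.664, -0.001]
contact_force: [-0.7, 0.1, 0.2]
gripper_width: 0.407
```

```bash
cat > m.py <<'E'
from h import *
h=np.radians(83);m=np.array([.510,.115]);x=np.array([np.cos(h),np.sin(h)])
p=m-.040*x; go([*p,.055],-7)
E
python3 m.py
```

```text
t 18.0 pos [ 0.6655 -0.1384  0.1758] yhead -6.8 zax [-0.002  0.    -1.   ] F [-0.7  0.1  0.2] w 0.407 j7 -0.21
shift [ 193.3 -184.1  121.3] in new frame [ 192.5 -185.2  120.8] rot [-0.002 -0.     0.004]
```

drive_tool(
  series=[-1, 17.5, -16.8, 0, 0, 0, 0, -1, 17.5, -16.8, 0, 0, 0, 0, -1, 17.5, -16.8, 0, 0, 0, 0, -1, 17.5, -16.8, 0, 0, 0, 0, -1, 17.5, -16.8, 0, 0, 0, 0, -1, 17.5, -16.8, 0, 0, 0, 0, -1, 17.5, -16.8, 0, 0, 0, 0, -1, 17.5, -16.8, 0, 0, 0, 0, -1, 17.5, -16.8, 0, 0, 0, 0, -1, 17.5, -16.8, 0, 0, 0, 0, -1, 17.5, -16.8, 0, 0, 0, 0, -1, 0, 0, 0, 0, 0, 0],
)

```text
t: 19.5
eef_pos: [0.5053, 0.0773, 0.1775]
tool_rot: [-0.0, 0.748, 0.664, 0.0]
contact_force: [-0.6, -1.0, -0.2]
gripper_width: 0.408
```

drive_tool(
  series=[-1, 0, 0, 20, 0, 0, 0, -1, 0, 0, 20, 0, 0, 0, -1, 0, 0, 20, 0, 0, 0, -1, 0, 0, 20, 0, 0, 0, -1, 0, 0, 20, 0, 0, 0, -1, 0, 0, 10, 0, 0, 0, -1, 0, 0, 0, 0, 0, 0],
)

```text
t: 20.38
eef_pos: [0.5064, 0.0749, 0.0669]
tool_rot: [-0.0, 0.749, 0.662, -0.0]
contact_force: [0.4, 0.6, 0.1]
gripper_width: 0.408
```

```bash
python3 m.py; python3 - <<'E'
from h import *
f=lambda n:np.mean([bot.read_camera(n)['pixels'].astype(float) for _ in range(4)],0).astype(np.uint8)
t=f('top');s=f('side');cv2.imwrite('pics/t7.png',t);cv2.imwrite('pics/s7.png',s)
g=lambda i,x,y,w,h:cv2.resize(i[y:y+h,x:x+w],(400,600),interpolation=cv2.INTER_CUBIC)
cv2.imwrite('pics/f1.png',np.hstack([g(t,165,205,60,90),g(s,200,240,80,120)]))
E
```

```text
t 20.38 pos [0.5064 0.0749 0.0669] yhead -7.1 zax [-0.001 -0.    -1.   ] F [0.4 0.6 0.1] w 0.408 j7 -0.72
shift [ 0.2 -1.3 11.9] in new frame [ 0.2 -1.3 11.9] rot [-0.001  0.    -0.001]
```

View pics/f1.png

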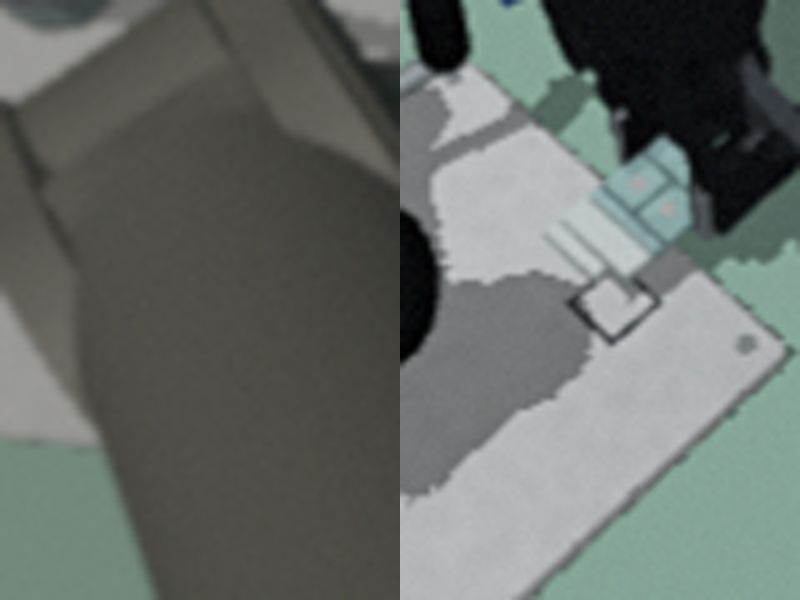

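The side crop shows the slide held level with its frosted end towards the camera stand. The square's corners are at crop (660,300), (613,342) and (568,302). The frost boundary runs from (593,197) to (660,250), and the front lines lie near (568,222)–(610,262) and (545,235)–(590,275). That was the last viewable picture, so from here I'll compare predictions numerically.

```bash
python3 - <<'E'
from h import *
import pickle
a,b=pickle.load(open('c.pkl','rb'))
P=lambda u:(np.array(u,float)-(400,0))/5+(200,240)-.4
q=.012;Ls=np.array([(q,-q,0),(-q,-q,0),(-q,q,0),(q,q,0)])
# identify corners by projection with current mark
m0=[.510,.115,np.radians(83)]
C=lambda u:((np.array(u)+.4-(200,240))*5+(400,0)).round(0)
print('square pred',C(proj(b,pl(m0,.014,Ls))).tolist())
o=bot.get_obs();e=o['eef_pos'];h=np.radians(83)
sl=[e[0]+.0128*np.cos(h),e[1]+.0128*np.sin(h),h]
K=np.array([(38,-18,2.5),(16,-18,2.5),(16,18,2.5),(30,18,2.5),(30,10,2.5),(38,10,2.5),(38,-18,-2.5),(38,10,-2.5),(30,18,-2.5)])*1e-3
print('slide pred',C(proj(b,pl(sl,e[2]-.0127,K))).tolist())
# square from side, given observed corners
u=P([(660,300),(613,342),(568,302)]);print('side square corners',[at(b,x,.014)[:2].round(4) for x in u])
E
```

```text
square pred [[566.0, 306.0], [613.0, 267.0], [656.0, 305.0], [608.0, 346.0]]
slide pred [[544.0, 230.0], [589.0, 193.0], [655.0, 252.0], [626.0, 277.0], [611.0, 263.0], [595.0, 277.0], [545.0, 237.0], [596.0, 284.0], [627.0, 284.0]]
side square corners [array([0.4968, 0.1018]), array([0.4994, 0.126 ]), array([0.5241, 0.1237])]
```

The predicted and seen slide edges agree within about 1 px. Averaging both cameras puts the mark at (0.5105, 0.1142) with heading 83.2°. I'll lower to 30 mm above it.

drive_tool(
  series=[-1, 0, -0.5, 6, 0, 0, 0, -1, 0, 0, 6, 0, 0, 0, -1, 0, 0, 0, 0, 0, 0, -1, 0, 0, 0, 0, 0, 0, -1, 0, 0, 0, 0, 0, 0, -1, 0, 0, 0, 0, 0, 0],
)

```text
t: 21.52
eef_pos: [0.5061, 0.0753, 0.0554]
tool_rot: [0.0, 0.749, 0.662, 0.0]
contact_force: [1.0, 0.7, -0.1]
gripper_width: 0.405
```

```bash
python3 - <<'E'
from h import *
from scipy.optimize import minimize
E=[]
for _ in range(6):
    b=cam('side');E.append((b['pixels'].astype(float),bot.get_obs()))
e=np.mean([o['eef_pos'] for _,o in E],0);print(np.array([o['eef_pos'] for _,o in E]).std(0),e)
go([.5058,.0747,.0542],-6.8)
g=cv2.cvtColor(np.mean([i for i,_ in E],0).astype(np.uint8),cv2.COLOR_BGR2GRAY).astype(np.float32)
# edge fit: frost/clear boundary and side edges -> image shift that best matches gradient
G=cv2.GaussianBlur(np.hypot(cv2.Sobel(g,5,1,0),cv2.Sobel(g,5,0,1)),(0,0),.7)
h=np.radians(83.2);t=np.linspace(0,1,25)[:,None]
seg=lambda p,q:np.array(p)*(1-t)+np.array(q)*t
L=np.vstack([seg((16,-18,2.5),(16,18,2.5)),seg((38,-18,2.5),(38,10,2.5)),seg((38,-18,2.5),(0,-18,2.5))])*1e-3
U=proj(b,pl([e[0]+.0128*np.cos(h),e[1]+.0128*np.sin(h),h],e[2]-.0127,L))
best=max(((cv2.remap(G,(U[:,:1]+dx).astype(np.float32),(U[:,1:]+dy).astype(np.float32),1).mean(),dx,dy) for dx in np.arange(-4,4.1,.5) for dy in np.arange(-4,4.1,.5)))
print('edge shift px',best,'mm/px ~',np.linalg.norm(proj(b,[e])-proj(b,[e+[.01,0,0]]))/10)
E
```

```text
[1.85106899e-05 1.21501435e-05 2.60849068e-05] [0.50610522 0.07532636 0.05537996]
t 21.82 pos [0.5061 0.0753 0.0554] yhead -7.0 zax [ 0.  0. -1.] F [ 0.4 -0.4  0.7] w 0.404 j7 -0.73
shift [-0.7 -0.2  1.2] in new frame [-0.7 -0.2  1.2] rot [ 0.    -0.    -0.004]
edge shift px (np.float32(118.93362), np.float64(-0.5), np.float64(4.0)) mm/px ~ 0.49003992158988974
```

drive_tool(
  series=[-1, -0.5, 0, 1, 0, 0, 0, -1, 0, 0, 0, 0, 0, 0, -1, 0, 0, 0, 0, 0, 0, -1, 0, 0, 0, 0, 0, 0],
)

```text
t: 22.32
eef_pos: [0.506, 0.0749, 0.0543]
tool_rot: [0.0, 0.749, 0.662, 0.0]
contact_force: [-0.2, 0.1, 0.0]
gripper_width: 0.414
```

```bash
python3 - <<'E'
from h import *
go([.5058,.0747,.0542],-6.8); print(bot.get_obs()['joint_vel'])
bot.hand_in()
E
```

```text
t 22.32 pos [0.506  0.0749 0.0543] yhead -7.0 zax [ 0.  0. -1.] F [-0.2  0.1  0. ] w 0.414 j7 -0.73
shift [-0.2 -0.2  0.1] in new frame [-0.2 -0.2  0.1] rot [ 0.    -0.    -0.004]
[ 0.00171929 -0.00159749  0.00031602  0.00067566  0.00076075 -0.0009319
  0.0014887 ]
the job is handed in; nothing more can be done
```

I locked the collar, then picked up the notched slide by its clear part. I handed in at 22.3 s with the slide held still over the square, label up and frosted end towards the camera.

**Collar:** I turned it clockwise by its knob until it met a hard stop. That took only about 44° of turn, not the full 60°. The fixed mark lies right under the lever and the loose mark about 60° behind it. I take this to mean the collar started partly turned and is now at the locked mark. That is inferred from the pictures, since the joint angle cannot be read directly. The wrist force peaked at about 77 N at the stop, below the 120 N limit.

**Slide:** At the last check the tool was within 0.5 mm of its target, which puts the label centre 30 mm above the square. The tool was vertical, contact force was near zero and the jaws were open about 35 mm on the slide.

**Checks that disagreed or failed:**
- The two cameras placed the square about 3 mm apart, so I used the average.
- 12 mm higher, the slide's edges in the side view matched the prediction to about 1 pixel (2 mm).
- An automatic edge fit at the final height ran to the limit of its search range. I set it aside, so the final position was not confirmed by a picture.

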